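Change a laser supply console over from alignment laser to main heads

ROBOT

A 7-joint arm with a two-finger parallel gripper is mounted at the origin on a cart in front of the work surface, level with it; the furniture and walls round the work are solid. World frame = base frame: x ahead of the robot, y to its left, z up, the work surface at z = 0. Lengths are in m, angles in rad, forces in N, time in s.
With the tool pointing down it reaches from about 0.425 to 0.975 m from the base axis. Payload 16.7 kg.
Tool frame: the origin (TCP) lies on the centre line of the jaws, within the pads' length; the fingertips stand bot.tip_reach ahead of it and the grasp point (between the pads) lies 5 mm behind it (bot.tip_reach is the distance from the TCP to the fingertips, in m); z points along the fingers, y is the line along which they close (so a half turn about z gives the same grasp; the last joint's range is limited). The gripper opens to 85 mm and grips with 20 to 120 N. Pads are 22 mm wide; open, the fingers measure 114 mm over their backs; the gripper's body (76 mm by 85 mm) begins 54 mm behind the grasp point. The pads swing forward as they close: fully open they stand 13 mm farther back than shut.
Start: joints at [-1.266, 0.426, 0.074, 1.606, -0.034, 1.111, -0.067], TCP at [0.297, 0.606, 0.245] pointing down, gripper open.
Joint ranges: [-2.85, 2.85], [-0.5, 2.14], [-1.23, 1.37], [0.21, 2.46], [-1.02, 4.16], [0.16, 2.05], [-2.73, 2.73]. Speed limits (rad/s): [1.89, 1.89, 2.39, 2.39, 3.01, 3.01, 3.01].

INTERFACE

Orientations are given as a 3x3 rotation matrix whose columns are the frame's x, y, z axes.
In Python, from plant import bot gives the robot as it stands.
- The arm moves only by the tool send_rows, never from a script. Its arguments are lists of equal length, an entry for each row: "translation": the shift along the tool's x, y, z in cm, a list of three; "turn": the turn, a rotation vector about the tool's x, y, z in degrees, a list of three. A call has 1 to 12 rows; each row is the pose to reach, as a shift and turn from the pose commanded when the call began, along the tool's axes at that moment; what a row does not reach only later rows make up. A row lasts 1/12 s, in which the tool goes at most 41.7 mm and 7.16 degrees, less where a joint would pass 70% of its speed; a pose out of reach is approached as far as the arm can. A call with a gripper value outside its range is refused whole. "fingers" is the opening, from -1 (shut) to 1 (fully open), set as the call begins (left out, the last holds). The fingers move at their own pace and stop on an object; "force" is the grip in N (left out, the last holds). Time passes only in rows, so rows that repeat a pose let the fingers close. It gives the time, the measured TCP pose, the force, the opening and the grip force at its end, in the units of the state.
- bot.get_state(): the state, without advancing time (a new reading comes with each control period).
- bot.snapshot(name): name is "scene" or "top" or "wrist"; returns the picture (400x640x3 uint8, red, green, blue); there is no depth.
- bot.calibration(name): a dict with "intrinsics" (3x3 intrinsics, pixels), "R" (3x3) and "t" (3): a world point X has camera coordinates R X + t. Camera axes: x right, y down, z forward; pixel columns grow to the right and rows downward; lengths in m; the calibration is good to about 2 mm. A picture is of the moment at which its call begins: read the wrist's pose just before it. calibration takes no time and is no camera call; for the wrist camera it gives the pose at the moment of the call.
- bot.close_job(): hands the job in; it is judged then, once.
Trained networks look in the newest picture that a camera, given by its name, has taken for a name from the list of things; names that differ only in an ending like _2 or _b are one class to them, and where a whole thing is asked for, a point or a joint stands for the part that bears it (a point fixed in the world has none). Each returns a list of dicts, best first, with "score" (0 to 1); they miss things now and then, are a little off and sometimes report something else, mostly with a low value. They report only what shows in the picture. A call takes as long as a camera call.
- bot.regions_of(camera, thing): "region" (400x640 bool, what is visible of it) and "extent" ([left, top, right, bottom] in pixels, round what is visible of it).
- bot.pinpoint(camera, thing): "centre" ([column, row] in pixels: a listed point, or the origin of a listed thing).
The state is a dict: "time": time; "q": joint angles; "dq": joint speeds; "joint_torque": joint torques, N m; "tcp_pos": TCP position; "ee_rot": TCP orientation; "force": force on the tool from outside, world axes, zero at the start; "torque": the same for the moment, N m; "opening": opening from 0.0 (shut) to 1.0 (fully open); "grip_force": force on a finger pad.
Only numpy, scipy, OpenCV 4.12 (cv2) and the standard library are available. Lean on these libraries where they do the work, as an engineer would, in place of code of your own. Each camera call takes 0.05 s, during which the arm holds its last target. There are 200 camera calls.

TASK

Change the laser supply console over from the alignment laser to the two main heads: raise its clear hinged guard fully, switch the yellow toggle off (down the slope), then switch both red toggles on (up the slope), leaving the black toggles as they are. Shut the guard again, and only then press the blue reset button fully and let it out, and after it press the green start button fully and let it out; never press the red stop button. Do not shift or tip the two bottles and the mug round the console.

Things in the scene. Friction and masses are not known exactly. Their poses are not given: they have to be found in the camera images.
- console: Supply console, fixed: grey wedge 190 deep x 216 wide x 122 mm high. x points from its front to its back, y to the left as seen from the front, z up. Its panel rises at 30 deg toward the back: up the slope is u = (0.866, 0, 0.5), off the panel w = (-0.5, 0, 0.866). Origin on the worktop, 75 mm below the middle of the toggle row on the panel (u = w = 0). Six toggles 28 mm apart along y, in a bay; below it a strip with three push buttons.
- toggle_yellow (a joint): Toggle with a yellow handle, starts on; which of the six places it has varies. Hinge along the console's y, 8 mm below the panel surface. 0 rad = off: leans 0.36 rad down the slope, to the near edge; 0.72 = on: leans as far up the slope. Over-centre snap: past the middle (0.36) it jumps to the other end and stays there; needs about 2 to 4 N at the handle.
- toggle_yellow_tip (a point): Middle of the yellow handle's end, 60 mm from its hinge axis, about 50 mm off the panel. Handle 12 mm wide (y) x 10 mm thick, reaching from 8 to 52 mm off the panel.
- toggle_red_1 (a joint): Toggle with a red handle, starts off; which of the six places it has varies. Hinge along the console's y, 8 mm below the panel surface. 0 rad = off: leans 0.36 rad down the slope, to the near edge; 0.72 = on: leans as far up the slope. Over-centre snap: past the middle (0.36) it jumps to the other end and stays there; needs about 2 to 4 N at the handle.
- toggle_red_1_tip (a point): Middle of the red handle's end, 60 mm from its hinge axis, about 50 mm off the panel. Handle 12 mm wide (y) x 10 mm thick, reaching from 8 to 52 mm off the panel.
- toggle_red_2 (a joint): Toggle with a red handle, starts off; which of the six places it has varies. Hinge along the console's y, 8 mm below the panel surface. 0 rad = off: leans 0.36 rad down the slope, to the near edge; 0.72 = on: leans as far up the slope. Over-centre snap: past the middle (0.36) it jumps to the other end and stays there; needs about 2 to 4 N at the handle.
- toggle_red_2_tip (a point): Middle of the red handle's end, 60 mm from its hinge axis, about 50 mm off the panel. Handle 12 mm wide (y) x 10 mm thick, reaching from 8 to 52 mm off the panel.
- toggle_black_1 (a joint): Toggle with a black handle, starts on; which of the six places it has varies. Hinge along the console's y, 8 mm below the panel surface. 0 rad = off: leans 0.36 rad down the slope, to the near edge; 0.72 = on: leans as far up the slope. Over-centre snap: past the middle (0.36) it jumps to the other end and stays there; needs about 2 to 4 N at the handle.
- toggle_black_1_tip (a point): Middle of the black handle's end, 60 mm from its hinge axis, about 50 mm off the panel. Handle 12 mm wide (y) x 10 mm thick, reaching from 8 to 52 mm off the panel.
- toggle_black_2 (a joint): Toggle with a black handle, starts on; which of the six places it has varies. Hinge along the console's y, 8 mm below the panel surface. 0 rad = off: leans 0.36 rad down the slope, to the near edge; 0.72 = on: leans as far up the slope. Over-centre snap: past the middle (0.36) it jumps to the other end and stays there; needs about 2 to 4 N at the handle.
- toggle_black_2_tip (a point): Middle of the black handle's end, 60 mm from its hinge axis, about 50 mm off the panel. Handle 12 mm wide (y) x 10 mm thick, reaching from 8 to 52 mm off the panel.
- toggle_black_3 (a joint): Toggle with a black handle, starts off; which of the six places it has varies. Hinge along the console's y, 8 mm below the panel surface. 0 rad = off: leans 0.36 rad down the slope, to the near edge; 0.72 = on: leans as far up the slope. Over-centre snap: past the middle (0.36) it jumps to the other end and stays there; needs about 2 to 4 N at the handle.
- toggle_black_3_tip (a point): Middle of the black handle's end, 60 mm from its hinge axis, about 50 mm off the panel. Handle 12 mm wide (y) x 10 mm thick, reaching from 8 to 52 mm off the panel.
- cover (a joint): Clear guard over the toggles with a black rim, 210 wide x 124 x 6 mm. 0 = shut, parallel to the panel and 64 mm off it (starts shut or up to 0.3 rad ajar); grows as its front edge rises; stop at 1.85 rad, where it stands over the bay leaning 14 deg from upright toward the robot. Friction hinge, 0.2 N m: stays where it is left, must be brought down to its stop to be shut.
- cover_hinge (a point): Middle of the guard's hinge axis, at the upper edge of the bay: 82 mm up the slope from the toggle row (u) and 64 mm off the panel (w). The axis runs along the console's y. Bay walls: end cheeks 100 mm either side of this point in y, 5 mm thick, 57 mm high, u = -40 to 84 mm; hinge block 54 mm high, u = 84 to 96 mm.
- cover_handle (a point): Grasp point of the orange lift handle: a tab 18 mm wide (y) x 10 mm thick that sticks out 40 mm in the guard's plane from the left part of its front edge, 62 mm left of its middle. This point is 26 mm out from that edge and 150 mm from the hinge axis. Pinched across its width, the tab can turn between the fingers as the guard swings.
- reset (a joint): Blue reset push button, left one of the three in a row below the toggle bay (seen from the front); round cap of 28 mm diameter in a grey ring of 44 mm. 0 = out, 0.006 m = fully pressed, inward, square to the sloping panel; spring, about 5 N when fully down.
- reset_top (a point): Middle of the blue button's cap, 24 mm off the panel; 80 mm down the slope from the toggle row; the buttons are 46 mm apart along y.
- start (a joint): Green start push button, middle one of the three in a row below the toggle bay (seen from the front); round cap of 28 mm diameter in a grey ring of 44 mm. 0 = out, 0.006 m = fully pressed, inward, square to the sloping panel; spring, about 5 N when fully down.
- start_top (a point): Middle of the green button's cap, 24 mm off the panel; 80 mm down the slope from the toggle row; the buttons are 46 mm apart along y.
- stop (a joint): Red stop push button, right one of the three in a row below the toggle bay (seen from the front); round cap of 28 mm diameter in a grey ring of 44 mm. 0 = out, 0.006 m = fully pressed, inward, square to the sloping panel; spring, about 5 N when fully down.
- wash_bottle: Bystander: white plastic wash bottle with blue cap and bent spout, 66x100x202 mm, loose. Origin: middle of its underside.
- amber_bottle: Bystander: amber dropper bottle, 66 mm across, 134 mm high, loose. Origin: middle of its underside.
- mug: Bystander: teal mug, 80x110x90 mm with its handle, loose. Origin: middle of its underside.

How it is judged:
By the outcome, as a careful person would: the job done as asked, in the order asked, and still so for the second after the job is handed in, with the robot touching nothing.
It also fails if it takes over 72 s, if anything falls off the work surface, if the arm or the gripper's body presses on something with over 40 N, if the wrist force passes 120 N, or if a joint passes its speed limit or range.

## Working session

There is one attempt and no reset: what is moved stays moved. The work goes in short steps, Python scripts to look and compute and a tool call to move; the robot and the scene stay as the last step left them, time stands still between calls to the robot, and variables do not carry over. Pictures are saved under pics/ and viewed, at most 10 in all, crops included, and the job is handed in when it is done.

Besides the shell and the picture viewer there is one more tool, called by a JSON object that holds its "fn" and its "kwargs", one argument or row to a line. send_rows: Moves the arm, as the interface text tells. Its arguments: {"type":"object","properties":{"translation":{"type":"array","items":{"type":"array","items":{"type":"number"}}},"turn":{"type":"array","items":{"type":"array","items":{"type":"number"}}},"fingers":{"type":"number"},"force":{"type":"number"}},"required":["translation","turn"]}

```bash
mkdir -p pics; ls; python3 - <<'E'
from plant import bot
import cv2,numpy as np
s=bot.get_state(); print(s['time'],s['tcp_pos'],s['ee_rot'],s['opening'],bot.tip_reach)
for c in ['scene','top']:
    im=bot.snapshot(c); cv2.imwrite(f'pics/{c}0.png',im[:,:,::-1])
    k=bot.calibration(c); print(c,k['intrinsics'],-k['R'].T@k['t'])
    for n in ['console','toggle_yellow_tip','toggle_red_1_tip','toggle_black_1_tip','cover_hinge','cover_handle','reset_top','start_top','wash_bottle','amber_bottle','mug']:
        print(n,[(round(d['score'],2),np.round(d['centre'],1).tolist()) for d in bot.pinpoint(c,n)][:4])
E
```

```text
pics
0.0 [0.29631597 0.60602614 0.24459434] [[-8.98349859e-01  4.39280389e-01 -5.19553361e-04]
 [ 4.39280692e-01  8.98349040e-01 -1.21539308e-03]
 [-6.71580812e-05 -1.32007796e-03 -9.99999126e-01]] 0.9993750506988175 0.014
scene [[506.74976355   0.         318.0722071 ]
 [  0.         506.74976355 208.07288635]
 [  0.           0.           1.        ]] [-0.01114798 -0.82062611  0.80500369]
console []
toggle_yellow_tip []
toggle_red_1_tip []
toggle_black_1_tip []
cover_hinge [(0.65, [314.9, 162.4])]
cover_handle [(0.89, [271.9, 192.3])]
reset_top [(0.52, [289.2, 207.4])]
start_top []
wash_bottle [(0.79, [271.6, 201.3]), (0.74, [312.4, 216.1]), (0.39, [302.9, 218.6])]
amber_bottle [(0.56, [328.3, 309.3])]
mug [(0.87, [321.3, 250.3])]
top [[380.23651208   0.         318.48910147]
 [  0.         380.23651208 197.28103121]
 [  0.           0.           1.        ]] [0.34474498 0.28026681 1.05462467]
console [(0.88, [274.0, 183.0])]
toggle_yellow_tip []
toggle_red_1_tip []
toggle_black_1_tip []
cover_hinge [(0.88, [256.0, 151.9])]
cover_handle [(0.62, [261.2, 218.3]), (0.16, [277.8, 208.1])]
reset_top [(0.57, [281.3, 209.4]), (0.51, [339.5, 206.2])]
start_top [(0.4, [292.4, 200.4]), (0.18, [414.0, 232.5])]
wash_bottle [(0.67, [210.5, 205.5])]
amber_bottle [(0.9, [413.5, 231.2]), (0.48, [291.4, 201.8])]
mug [(0.25, [274.9, 178.6])]
```

View pics/scene0.png

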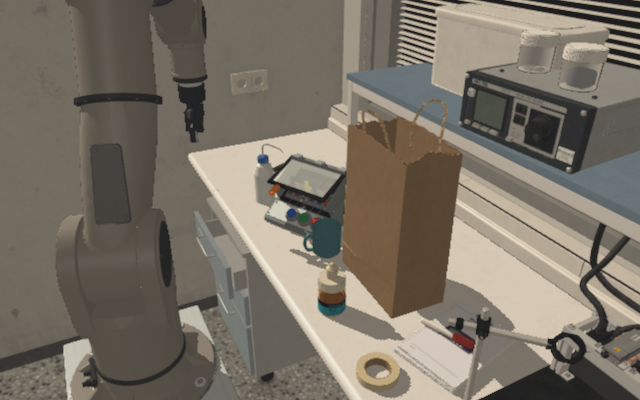

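View pics/top0.png

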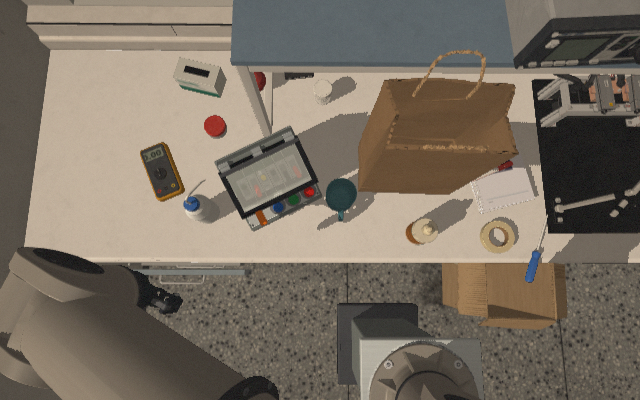

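The pictures show the console yawed about 28° left, with buttons in the top view near blue (279,208), green (294,200) and red (309,192), and the handle at (261,217). The mug is to its right at (341,195) and the wash bottle to its left at (193,207). The paper bag is at (440,135).

```bash
cat > h.py <<'E'
import numpy as np,cv2
from scipy.optimize import least_squares
from scipy.spatial.transform import Rotation as Rn
def proj(k,X):
    c=k['R']@np.asarray(X)+k['t']; p=k['intrinsics']@c; return p[:2]/p[2]
U=np.array([.866,0,.5]);W=np.array([-.5,0,.866]);Y=np.array([0,1.,0])
def con(u,y,w): return np.array([0,0,.075])+u*U+w*W+y*Y
def world(p,X): # p=x,y,yaw
    return Rn.from_euler('z',p[2]).apply(X)+[p[0],p[1],0]
def coverpt(r,y,th): # r from hinge, th open
    d=-np.cos(th)*U+np.sin(th)*W
    return con(.082,y,.064)+r*d
PT=dict(reset=con(-.08,.046,.024),start=con(-.08,0,.024),stop=con(-.08,-.046,.024),hinge=con(.082,0,.064))
def fit(obs,p0):
    # obs: list of (calib, name, pixel); name 'handle' uses th
    def f(p):
        r=[]
        for k,n,px in obs:
            X=coverpt(.15,.062,p[3]) if n=='handle' else PT[n]
            r+=list(proj(k,world(p,X))-px)
        return r
    s=least_squares(f,p0,loss='soft_l1'); return s.x,np.array(f(s.x)).reshape(-1,2)
def blob(im,lo,hi,box):
    h=cv2.cvtColor(im,cv2.COLOR_RGB2HSV); m=cv2.inRange(h,lo,hi); z=np.zeros_like(m);l,t,r,b=box;z[t:b,l:r]=m[t:b,l:r]
    n,_,st,c=cv2.connectedComponentsWithStats(z); i=1+np.argmax(st[1:,4]); return c[i],st[i]
E
python3 - <<'E'
from h import *; from plant import bot
obs=[]
T=cv2.imread('pics/top0.png')[:,:,::-1].copy();S=cv2.imread('pics/scene0.png')[:,:,::-1].copy()
R={'reset':((100,120,60),(125,255,255)),'start':((55,90,40),(85,255,255)),'stop':((0,150,100),(6,255,255)),'handle':((7,150,100),(14,255,255))}
for c,im,bx in [('top',T,{'reset':(265,195,290,218),'start':(284,190,304,210),'stop':(300,182,320,202),'handle':(250,205,275,228)}),('scene',S,{'reset':(280,203,300,225),'start':(295,208,312,228),'handle':(262,180,285,202)})]:
    k=bot.calibration(c)
    for n in bx:
        try: p,st=blob(im,*R[n],bx[n])
        except Exception as e: print(c,n,e);continue
        print(c,n,p.round(1),st)
        obs.append((k,n,p))
obs+= [(bot.calibration('top'),'hinge',[256,151.9]),(bot.calibration('scene'),'hinge',[314.9,162.4])]
p,r=fit(obs,[.4,.4,.49,.1]); print(p.round(4)); print(r.round(1))
for y in (.07,.042,.014,-.014,-.042,-.07): print(world(p,con(0,y,.05)).round(3))
E
```

```text
top reset [277.6 206.8] [273 202  10  10  77]
top start [293.2 199.2] [288 194  11  11  83]
top stop [308.7 191.6] [304 187  10  10  74]
top handle [260.9 217.7] [256 211  11  15  97]
scene reset [291.1 212.5] [287 209   9   8  53]
scene start [303.1 217.4] [299 214   9   8  59]
scene handle [274.  189.3] [269 184  11  11  59]
[0.5772 0.3952 0.677  0.3154]
[[ 0.1  3. ]
 [-1.7 -0. ]
 [-3.7 -3.1]
 [14.9 -0.2]
 [-3.5 -0.7]
 [-1.6 -2.2]
 [ 3.3 -0.1]
 [ 1.7  0.6]
 [ 3.8  1. ]]
[0.514 0.434 0.118]
[0.531 0.412 0.118]
[0.549 0.39  0.118]
[0.566 0.369 0.118]
[0.584 0.347 0.118]
[0.602 0.325 0.118]
```

```bash
cat > a.py <<'E'
from h import *; from plant import bot
kt=bot.calibration('top');ks=bot.calibration('scene')
b=[(kt,'reset',[277.6,206.8]),(kt,'start',[293.2,199.2]),(kt,'stop',[308.7,191.6])]
s=[(ks,'reset',[291.1,212.5]),(ks,'start',[303.1,217.4])]
h=[(kt,'handle',[260.9,217.7]),(ks,'handle',[274,189.3])]
H=[(kt,'hinge',[256,151.9])];
for o in (b,b+s,b+s+H,b+s+h,b+s+h+H):
    p,r=fit(o,[.4,.4,.45,.1]); print(p.round(4)); print(r.round(1).tolist())
for n,(P,Q) in dict(reset=([277.6,206.8],[291.1,212.5]),start=([293.2,199.2],[303.1,217.4]),handle=([260.9,217.7],[274,189.3])).items():
    Pm=[k['intrinsics']@np.c_[k['R'],k['t']] for k in (kt,ks)]
    X=cv2.triangulatePoints(*Pm,np.array(P,float),np.array(Q,float)).ravel();print(n,X[:3]/X[3])
T=cv2.imread('pics/top0.png')[120:240,190:350];S=cv2.imread('pics/scene0.png')[140:260,240:400]
cv2.imwrite('pics/crop0.png',cv2.resize(np.vstack([np.hstack([T,S])]),None,fx=2.5,fy=2.5,interpolation=cv2.INTER_CUBIC))
E
python3 a.py
```

```text
[0.5863 0.3761 0.4651 0.1   ]
[[0.0, 0.0], [0.0, -0.0], [-0.0, 0.0]]
[0.587  0.3749 0.4628 0.1   ]
[[0.4, -0.2], [0.4, -0.2], [0.4, -0.2], [-0.8, -1.2], [-0.6, -1.4]]
[0.5793 0.39   0.6623 0.1   ]
[[1.7, 2.3], [-0.1, -0.6], [-1.9, -3.4], [-2.4, -0.2], [-0.5, -1.7], [4.1, -0.4]]
[0.5851 0.3767 0.4729 0.2863]
[[0.0, 0.5], [-0.0, 0.3], [-0.1, 0.2], [-1.5, -1.2], [-1.2, -1.4], [12.2, -3.0], [4.8, -0.4]]
[0.5786 0.3888 0.6134 0.311 ]
[[0.4, 2.8], [-0.9, 0.5], [-2.2, -1.6], [-3.3, -0.6], [-1.8, -1.7], [14.3, -0.4], [3.3, -0.2], [5.2, -0.5]]
reset [0.49545243 0.38076887 0.05046717]
start [0.5157992  0.33959336 0.05002011]
handle [0.45773797 0.41424889 0.12126981]
```

View pics/crop0.png

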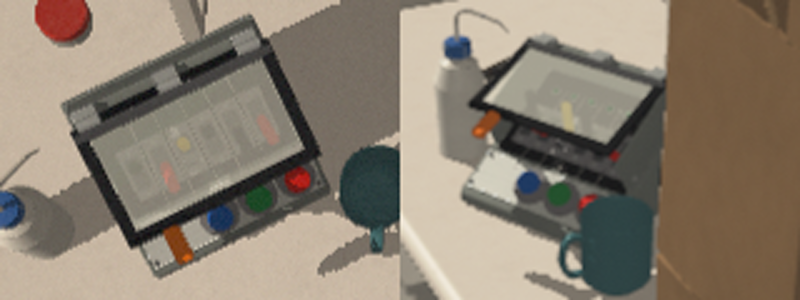

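The crop shows the button row offset to the console's right (red near the right edge, handle left of blue), so I'll fit that offset too.

```bash
sed -i "s/            X=coverpt(.15,.062,p\[3\]) if n=='handle' else PT\[n\]/            X=coverpt(.15,.062,p[3]) if n=='handle' else PT[n]+(p[4]*Y if n in ('reset','start','stop') else 0)/" h.py
cat > b.py <<'E'
from a import *
for o in (b+s+h,b+s+h+H,b+s+h+H+[(ks,'hinge',[316,155])]):
    p,r=fit(o,[.4,.4,.45,.1,0]); print(p.round(4)); print(r.round(1).tolist())
print([ (y,world(p,con(0,y,.05)).round(3).tolist(),proj(kt,world(p,con(.02,y,.04))).round(0)) for y in (.07,.042,.014,-.014,-.042,-.07)])
for n in ['wash_bottle','mug','amber_bottle']: 
    d=bot.regions_of('top',n)[:1]; print(n,[(x['score'],x['extent']) for x in d])
E
python3 b.py
```

```text
Traceback (most recent call last):
  File "b.py", line 1, in <module>
    from a import *
  File "a.py", line 8, in <module>
    p,r=fit(o,[.4,.4,.45,.1]); print(p.round(4)); print(r.round(1).tolist())
        ~~~^^^^^^^^^^^^^^^^^^
  File "h.py", line 22, in fit
    s=least_squares(f,p0,loss='soft_l1'); return s.x,np.array(f(s.x)).reshape(-1,2)
  File "h.py", line 19, in f
    X=coverpt(.15,.062,p[3]) if n=='handle' else PT[n]+(p[4]*Y if n in ('reset','start','stop') else 0)
                                                        ~^^^
IndexError: index 4 is out of bounds for axis 0 with size 4
```

```bash
sed -i '/^for o/,$d' a.py; python3 b.py
```

```text
[ 0.5753  0.401   0.4352  0.1822 -0.0307]
[[0.1, -0.8], [0.3, -0.3], [0.5, 0.1], [-0.4, -1.5], [-0.6, -1.4], [0.3, -0.1], [-0.7, 0.2]]
[ 0.574   0.4043  0.4561  0.1744 -0.0325]
[[0.1, -0.7], [0.1, -0.6], [0.2, -0.5], [-0.5, -1.4], [-0.4, -1.6], [-0.0, 0.4], [-1.2, 0.5], [0.9, 0.1]]
[ 0.5731  0.4056  0.4658  0.1716 -0.0333]
[[0.1, -0.7], [0.1, -0.7], [0.1, -0.7], [-0.5, -1.4], [-0.3, -1.6], [-0.1, 0.8], [-1.5, 0.6], [0.2, 0.5], [2.3, 7.9]]
[(0.07, [0.519, 0.457, 0.118], array([241., 185.])), (0.042, [0.532, 0.432, 0.118], array([251., 180.])), (0.014, [0.545, 0.407, 0.118], array([261., 175.])), (-0.014, [0.557, 0.382, 0.118], array([271., 170.])), (-0.042, [0.57, 0.357, 0.118], array([281., 165.])), (-0.07, [0.582, 0.332, 0.118], array([291., 161.]))]
wash_bottle [(0.95, [185.0, 178.8, 222.1, 225.6])]
mug [(0.61, [325.7, 176.9, 355.7, 225.1])]
amber_bottle [(0.57, [403.4, 217.4, 438.5, 245.9])]
```

```bash
cat > g.py <<'E'
from h import *; from plant import bot
P=[.574,.404,.456,.174,-.0325]
import json,os
if os.path.exists('P.json'): P=json.load(open('P.json'))
def Rdown(): # tool y along console y, pointing down
    c=Rn.from_euler('z',P[2]).as_matrix(); return np.c_[-c[:,0],c[:,1],-c[:,2]]
def Rpan(flip=1,tilt=0): # tool z along -W, tool y along flip*U ; tilt leans more
    c=Rn.from_euler('z',P[2]).as_matrix(); z=c@-W; y=c@U*flip; return np.c_[np.cross(y,z),y,z]
def go(tgts):
    s=bot.get_state(); R0=s['ee_rot'];p0=s['tcp_pos']
    print('t',round(s['time'],2),'tcp',p0.round(4),'F',s['force'].round(1),'open',round(s['opening'],3))
    for p,R in tgts:
        d=R0.T@(np.array(p)-p0)*100; r=Rn.from_matrix(R0.T@R).as_rotvec(degrees=True)
        print('T',d.round(2).tolist(),'R',r.round(1).tolist(),'rows %.1f %.1f'%(np.linalg.norm(d)/4.17,np.linalg.norm(r)/7.16))
def W_(u,y,w): return world(P,con(u,y,w))
def C_(r,y,th): return world(P,coverpt(r,y,th))
E
python3 - <<'E'
from g import *
h=C_(.15,.062,P[3]);print(h)
go([(h+[0,0,.2],Rdown())])
kt=bot.calibration('top')
for n in ['wash_bottle','mug']:
  e=[(n,q) for q in bot.pinpoint('top',n)[:1]]
  for n,q in e:
    ray=kt['R'].T@np.linalg.inv(kt['intrinsics'])@[*q['centre'],1]; c=-kt['R'].T@kt['t']; print(n,q['score'],c-ray*c[2]/ray[2])
E
```

```text
[0.45520001 0.41478744 0.12004521]
t 1.35 tcp [0.2965 0.6064 0.2453] F [-1.  -0.7 -0.2] open 1.002
T [-22.67, -10.24, -7.47] R [0.0, -0.0, -52.2] rows 6.2 7.3
wash_bottle 0.67 [0.50451475 0.57406392 0.        ]
mug 0.25 [0.58215936 0.39563422 0.        ]
```

{"fn": "send_rows", "kwargs": {
  "translation": [
    [0, 0, -4],
    [-4, -2, -7.5],
    [-8, -4, -7.5],
    [-12, -5.5, -7.5],
    [-16, -7, -7.5],
    [-20, -9, -7.5],
    [-22.7, -10.2, -7.5],
    [-22.7, -10.2, -7.5],
    [-22.7, -10.2, -7.5],
    [-22.7, -10.2, -7.5]
  ],
  "turn": [
    [0, 0, -6],
    [0, 0, -12],
    [0, 0, -18],
    [0, 0, -25],
    [0, 0, -32],
    [0, 0, -39],
    [0, 0, -46],
    [0, 0, -52.2],
    [0, 0, -52.2],
    [0, 0, -52.2]
  ],
  "fingers": -0.1
}}

```text
time: 2.28
tcp_pos: [0.4565, 0.4139, 0.3205]
ee_rot: [[-0.899, -0.438, 0.0], [-0.438, 0.899, 0.0], [-0.0, 0.0, -1.0]]
force: [-0.7, 0.6, -0.2]
opening: 0.453
grip_force: 0.0
```

```bash
python3 - <<'E'
from g import *
k=bot.calibration('wrist'); im=bot.snapshot('wrist'); cv2.imwrite('pics/w1.png',im[:,:,::-1])
np.savez('w1.npz',**k)
go([(C_(.15,.062,P[3])+[0,0,.2],Rdown())])
for n in ['reset','start','stop','hinge']: print(n,proj(k,world(P,PT[n]+(P[4]*Y if n!='hinge' else 0))).round(0))
print('handle',proj(k,C_(.15,.062,P[3])).round(0), [proj(k,W_(0.0,y,.04)).round(0).tolist() for y in (.07,.042,.014,-.014,-.042,-.07)])
for n in ['cover_handle','cover_hinge','reset_top','start_top','toggle_yellow_tip','toggle_red_1_tip']: print(n,[(round(d['score'],2),np.round(d['centre'],1).tolist()) for d in bot.pinpoint('wrist',n)][:4])
E
```

```text
t 2.33 tcp [0.4555 0.4151 0.3204] F [0.2 0.3 0. ] open 0.454
T [0.05, -0.01, 0.03] R [0.0, -0.0, -0.1] rows 0.0 0.0
reset [280. 178.]
start [246. 179.]
stop [213. 179.]
hinge [261. 306.]
handle [315. 175.] [[321.0, 236.0], [299.0, 236.0], [277.0, 236.0], [255.0, 236.0], [233.0, 236.0], [211.0, 236.0]]
cover_handle []
cover_hinge [(0.68, [385.4, 218.3])]
reset_top [(0.88, [281.4, 176.2])]
start_top [(0.69, [241.7, 172.6])]
toggle_yellow_tip []
toggle_red_1_tip []
```

View pics/w1.png

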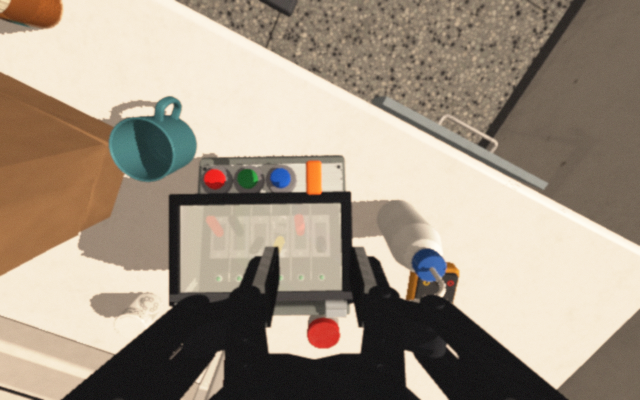

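The wrist view shows blue (281,178), green (248,178), red (215,178) and the handle (314,178), all within 2 px of the fit. Through the guard, red toggles show at (215,224) and (300,224) and yellow at (279,241), which puts them in places y = -0.07, +0.042 and +0.014.

```bash
cat > c.py <<'E'
from g import *; import a
im=cv2.imread('pics/w1.png')[:,:,::-1].copy(); k=dict(np.load('w1.npz'))
R={'reset':((100,120,60),(125,255,255),(265,160,298,195)),'start':((55,90,40),(88,255,255),(232,160,264,195)),'stop':((0,150,100),(6,255,255),(198,160,231,195)),'handle':((7,150,100),(16,255,255),(298,150,330,205))}
o=[]
for n,v in R.items():
    c,st=blob(im,*v); print(n,c.round(1),st); o.append((k,n,c))
H=[(a.kt,'hinge',[256,151.9])]
for ob in (o+H, o+o+a.b+a.s+a.h+H):
    p,r=fit(ob,P); print(p.round(4)); print(r.round(1).tolist())
json.dump(p.tolist(),open('P.json','w')); P[:]=p
# TCP is 5mm ahead of grasp point along tool z
h=C_(.151,.062,P[3])+[0,0,-.005]; go([(h,Rdown()),(h+[0,0,.07],Rdown())])
E
python3 c.py
```

```text
reset [279.9 177.5] [270 168  20  20 307]
start [247.3 178.2] [237 169  21  20 305]
stop [214.1 178.6] [204 169  22  21 342]
handle [313.5 177.6] [306 161  16  34 480]
[ 0.5729  0.404   0.4749 -0.0038 -0.0302]
[[0.4, 0.1], [-0.1, 0.0], [-0.3, 0.4], [0.2, -0.0], [0.8, 0.6]]
[ 0.5751  0.4023  0.4464  0.1521 -0.0302]
[[0.4, 1.2], [-0.2, 0.3], [-0.4, -0.3], [0.3, -1.5], [0.4, 1.2], [-0.2, 0.3], [-0.4, -0.3], [0.3, -1.5], [-0.3, -0.7], [-0.1, -0.5], [0.0, -0.1], [-0.6, -1.6], [-0.6, -1.6], [0.3, -0.4], [-0.4, 1.3], [1.9, -0.5]]
t 2.63 tcp [0.455  0.4158 0.3202] F [0.1 0.3 0.8] open 0.451
T [-0.09, -0.21, 20.86] R [0.0, -0.0, 0.6] rows 5.0 0.1
T [-0.09, -0.2, 13.86] R [0.0, -0.0, 0.6] rows 3.3 0.1
```

```bash
sed -i 's/coverpt(.15,.062,p/coverpt(.144,.062,p/' h.py; python3 c.py
```

```text
reset [279.9 177.5] [270 168  20  20 307]
start [247.3 178.2] [237 169  21  20 305]
stop [214.1 178.6] [204 169  22  21 342]
handle [313.5 177.6] [306 161  16  34 480]
[ 0.5727  0.4043  0.4768  0.2775 -0.0304]
[[0.4, -0.1], [-0.1, 0.0], [-0.3, 0.4], [0.1, 0.1], [0.6, 0.7]]
[ 0.5722  0.4043  0.4805  0.1729 -0.0305]
[[0.3, -0.4], [-0.3, -0.2], [-0.4, 0.3], [0.1, 0.2], [0.3, -0.4], [-0.3, -0.2], [-0.4, 0.3], [0.1, 0.2], [0.1, 0.0], [0.0, -0.2], [-0.1, -0.4], [-1.1, -1.3], [-0.8, -1.5], [-0.0, -0.9], [-0.3, -0.3], [0.5, 0.9]]
t 2.63 tcp [0.455  0.4158 0.3202] F [0.1 0.3 0.8] open 0.451
T [0.4, -0.25, 20.57] R [0.0, -0.0, -1.3] rows 4.9 0.2
T [0.4, -0.25, 13.57] R [0.0, -0.0, -1.3] rows 3.3 0.2
```

{"fn": "send_rows", "kwargs": {
  "translation": [
    [0.4, -0.25, 4],
    [0.4, -0.25, 8],
    [0.4, -0.25, 12],
    [0.4, -0.25, 15],
    [0.4, -0.25, 18],
    [0.4, -0.25, 20],
    [0.4, -0.25, 20.5],
    [0.4, -0.25, 20.5]
  ],
  "turn": [
    [0, 0, -1.3],
    [0, 0, -1.3],
    [0, 0, -1.3],
    [0, 0, -1.3],
    [0, 0, -1.3],
    [0, 0, -1.3],
    [0, 0, -1.3],
    [0, 0, -1.3]
  ]
}}

```text
time: 3.3
tcp_pos: [0.4523, 0.4108, 0.1141]
ee_rot: [[-0.887, -0.461, -0.002], [-0.461, 0.887, -0.002], [0.003, -0.001, -1.0]]
force: [-0.4, -0.7, 0.9]
opening: 0.447
grip_force: 0.0
```

{"fn": "send_rows", "kwargs": {
  "translation": [
    [0, 0, 0],
    [0, 0, 0],
    [0, 0, 0],
    [0, 0, 0],
    [0, 0, 0]
  ],
  "turn": [
    [0, 0, 0],
    [0, 0, 0],
    [0, 0, 0],
    [0, 0, 0],
    [0, 0, 0]
  ],
  "fingers": -1,
  "force": 30
}}

```text
time: 3.72
tcp_pos: [0.454, 0.4115, 0.1165]
ee_rot: [[-0.888, -0.46, 0.002], [-0.46, 0.888, 0.002], [-0.002, 0.001, -1.0]]
force: [4.2, 1.7, 2.4]
opening: 0.204
grip_force: 34.7
```

```bash
python3 - <<'E'
from g import *
s=bot.get_state();print(s['opening']*85,s['grip_force'])
g=s['tcp_pos']+[0,0,.005] # grasp point
c=Rn.from_euler('z',-P[2]).apply(g-[P[0],P[1],0]); v=c-con(.082,.062,.064)
print('console rel hinge',v, 'r',np.hypot(v@U,v@W),'th',np.arctan2(v@W,-v@U))
r=np.hypot(v@U,v@W)
go([(C_(r,.062,t)+[0,0,-.005],Rdown()) for t in np.linspace(.173,1.85,15)[1:]])
E
```

```text
17.362952777373096 34.65516686439514
console rel hinge [-0.14051143 -0.00090341 -0.04990003] r 0.1491056524158076 th 0.18237252923557087
t 3.72 tcp [0.454  0.4115 0.1165] F [4.2 1.7 2.4] open 0.204
T [0.46, 0.09, -1.58] R [0.0, 0.1, -0.1] rows 0.4 0.0
T [0.76, 0.09, -3.34] R [0.0, 0.1, -0.1] rows 0.8 0.0
T [0.85, 0.09, -5.12] R [0.0, 0.1, -0.1] rows 1.2 0.0
T [0.72, 0.09, -6.9] R [0.0, 0.1, -0.1] rows 1.7 0.0
T [0.38, 0.1, -8.66] R [0.0, 0.1, -0.1] rows 2.1 0.0
T [-0.16, 0.1, -10.35] R [0.0, 0.1, -0.1] rows 2.5 0.0
T [-0.91, 0.1, -11.98] R [0.0, 0.1, -0.1] rows 2.9 0.0
T [-1.84, 0.1, -13.5] R [0.0, 0.1, -0.1] rows 3.3 0.0
T [-2.95, 0.11, -14.9] R [0.0, 0.1, -0.1] rows 3.6 0.0
T [-4.22, 0.11, -16.15] R [0.0, 0.1, -0.1] rows 4.0 0.0
T [-5.63, 0.11, -17.25] R [0.0, 0.1, -0.1] rows 4.4 0.0
T [-7.16, 0.12, -18.17] R [0.0, 0.1, -0.1] rows 4.7 0.0
T [-8.79, 0.12, -18.9] R [0.0, 0.1, -0.1] rows 5.0 0.0
T [-10.49, 0.12, -19.43] R [0.0, 0.1, -0.1] rows 5.3 0.0
```

{"fn": "send_rows", "kwargs": {
  "translation": [
    [0.2, 0, -0.7],
    [0.45, 0, -1.6],
    [0.63, 0, -2.5],
    [0.76, 0, -3.4],
    [0.83, 0, -4.3],
    [0.85, 0, -5.1],
    [0.8, 0, -6.0],
    [0.72, 0, -6.9],
    [0.38, 0, -8.7],
    [-0.16, 0, -10.4],
    [-0.9, 0, -12.0],
    [-1.84, 0, -13.5]
  ],
  "turn": [
    [0, 0, 0],
    [0, 0, 0],
    [0, 0, 0],
    [0, 0, 0],
    [0, 0, 0],
    [0, 0, 0],
    [0, 0, 0],
    [0, 0, 0],
    [0, 0, 0],
    [0, 0, 0],
    [0, 0, 0],
    [0, 0, 0]
  ]
}}

```text
time: 4.72
tcp_pos: [0.469, 0.4192, 0.2516]
ee_rot: [[-0.887, -0.461, -0.001], [-0.461, 0.887, -0.001], [0.001, -0.0, -1.0]]
force: [0.1, 1.6, -5.2]
opening: 0.202
grip_force: 31.3
```

```bash
cat > st.py <<'E'
from g import *
def cov():
    s=bot.get_state();g=s['tcp_pos']-.005*s['ee_rot'][:,2]
    c=Rn.from_euler('z',-P[2]).apply(g-[P[0],P[1],0]); v=c-con(.082,.062,.064)
    th=np.arctan2(v@W,-v@U); r=np.hypot(v@U,v@W); print('rel',v.round(4),'r',r.round(4),'th',th.round(3),'F',s['force'].round(1),'grip',s['grip_force']); return r,th
E
python3 - <<'E'
from st import *
r,t0=cov()
go([(C_(.149,.062,t)+[0,0,-.005],Rdown()) for t in (1.2,1.3,1.4,1.5,1.6,1.7,1.8,1.85,1.87)])
E
```

```text
rel [-0.1236 -0.0011  0.0852] r 0.1501 th 1.127 F [ 0.1  1.6 -5.2] grip 31.31448805332184
t 4.72 tcp [0.469  0.4192 0.2516] F [ 0.1  1.6 -5.2] open 0.202
T [-0.74, 0.11, -0.81] R [-0.0, -0.1, -0.1] rows 0.3 0.0
T [-1.73, 0.11, -1.92] R [-0.0, -0.1, -0.1] rows 0.6 0.0
T [-2.82, 0.11, -2.93] R [-0.0, -0.1, -0.1] rows 1.0 0.0
T [-4.01, 0.11, -3.83] R [-0.0, -0.1, -0.1] rows 1.3 0.0
T [-5.29, 0.12, -4.6] R [-0.0, -0.1, -0.1] rows 1.7 0.0
T [-6.63, 0.12, -5.24] R [-0.0, -0.1, -0.1] rows 2.0 0.0
T [-8.03, 0.12, -5.75] R [-0.0, -0.1, -0.1] rows 2.4 0.0
T [-8.75, 0.12, -5.95] R [-0.0, -0.1, -0.1] rows 2.5 0.0
T [-9.04, 0.12, -6.02] R [-0.0, -0.1, -0.1] rows 2.6 0.0
```

{"fn": "send_rows", "kwargs": {
  "translation": [
    [-0.74, 0, -0.85],
    [-1.73, 0, -1.95],
    [-2.82, 0, -2.95],
    [-4.0, 0, -3.85],
    [-5.3, 0, -4.6],
    [-6.6, 0, -5.25],
    [-8.0, 0, -5.75],
    [-8.8, 0, -5.95],
    [-9.2, 0, -6.05],
    [-9.2, 0, -6.05],
    [-9.2, 0, -6.05]
  ],
  "turn": [
    [0, 0, 0],
    [0, 0, 0],
    [0, 0, 0],
    [0, 0, 0],
    [0, 0, 0],
    [0, 0, 0],
    [0, 0, 0],
    [0, 0, 0],
    [0, 0, 0],
    [0, 0, 0],
    [0, 0, 0]
  ]
}}

```text
time: 5.63
tcp_pos: [0.5518, 0.4615, 0.3115]
ee_rot: [[-0.888, -0.46, 0.001], [-0.46, 0.888, -0.0], [-0.001, -0.001, -1.0]]
force: [1.8, -3.5, 4.9]
opening: 0.201
grip_force: 33.7
```

```bash
python3 - <<'E'
from st import *
cov(); go([(C_(.149,.062,1.9)+[0,0,-.005],Rdown())])
E
```

```text
rel [-0.0307 -0.0018  0.1451] r 0.1483 th 1.886 F [ 1.8 -3.5  4.9] grip 33.71116518974304
t 5.63 tcp [0.5518 0.4615 0.3115] F [ 1.8 -3.5  4.9] open 0.201
T [-0.19, 0.18, -0.11] R [-0.0, 0.0, -0.1] rows 0.1 0.0
```

{"fn": "send_rows", "kwargs": {
  "translation": [
    [-0.3, 0, 0],
    [-0.6, 0, 0],
    [-0.6, 0, 0],
    [-0.6, 0, 0]
  ],
  "turn": [
    [0, 0, 0],
    [0, 0, 0],
    [0, 0, 0],
    [0, 0, 0]
  ]
}}

```text
time: 5.97
tcp_pos: [0.5553, 0.4633, 0.3118]
ee_rot: [[-0.888, -0.461, -0.002], [-0.461, 0.888, -0.002], [0.003, -0.001, -1.0]]
force: [-14.1, -14.0, 13.8]
opening: 0.2
grip_force: 33.6
```

```bash
python3 - <<'E'
from st import *
cov(); im=bot.snapshot('scene'); T=bot.snapshot('top')
cv2.imwrite('pics/o1.png',cv2.resize(np.hstack([im[100:250,220:420],T[100:250,170:370]])[:,:,::-1],None,fx=2,fy=2,interpolation=cv2.INTER_CUBIC))
E
```

```text
rel [-0.0267 -0.0018  0.1454] r 0.1478 th 1.913 F [-14.1 -14.   13.8] grip 33.599258065223694
```

View pics/o1.png

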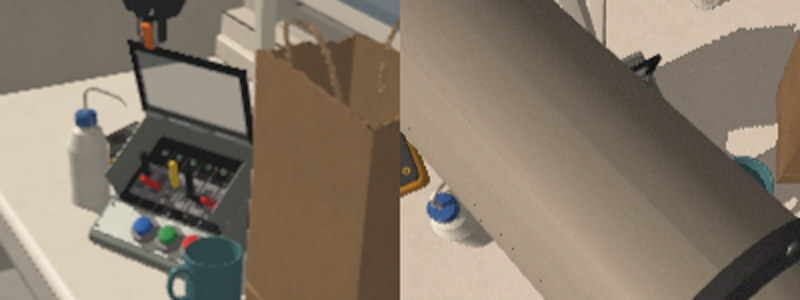

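{"fn": "send_rows", "kwargs": {
  "translation": [
    [0.6, 0, 0.1],
    [0.6, 0, 0.1],
    [0.6, 0, 0.1],
    [0.6, 0, 0.1],
    [0.6, 0, 0.1]
  ],
  "turn": [
    [0, 0, 0],
    [0, 0, 0],
    [0, 0, 0],
    [0, 0, 0],
    [0, 0, 0]
  ],
  "fingers": 0.2
}}

```text
time: 6.48
tcp_pos: [0.5512, 0.4621, 0.3098]
ee_rot: [[-0.887, -0.461, 0.0], [-0.461, 0.887, 0.0], [-0.0, 0.0, -1.0]]
force: [-0.1, -0.3, 0.1]
opening: 0.604
grip_force: 0.0
```

```bash
python3 - <<'E'
from st import *
cov(); print(bot.get_state()['q'].round(2))
up=bot.get_state()['tcp_pos']+[0,0,.06]
for f in (1,-1): go([(up,Rdown()),(W_(-.06,.014,.24),Rpan(f)),(W_(.018,.014,.14),Rpan(f))])
E
```

```text
rel [-0.0309 -0.001   0.1434] r 0.1467 th 1.882 F [-0.1 -0.3  0.1] grip 0.0
[-0.82  0.46  0.04  1.42 -0.02  1.27  1.28]
t 6.48 tcp [0.5512 0.4621 0.3098] F [-0.1 -0.3  0.1] open 0.604
T [-0.0, 0.0, -6.0] R [0.0, 0.0, -0.1] rows 1.4 0.0
T [18.0, -4.73, 5.69] R [-23.5, -23.5, 87.7] rows 4.7 13.1
T [6.25, -4.71, 10.45] R [-23.5, -23.5, 87.7] rows 3.1 13.1
t 6.48 tcp [0.5512 0.4621 0.3098] F [-0.1 -0.3  0.1] open 0.604
T [-0.0, 0.0, -6.0] R [0.0, 0.0, -0.1] rows 1.4 0.0
T [18.0, -4.73, 5.69] R [23.5, -23.5, -87.8] rows 4.7 13.1
T [6.25, -4.71, 10.45] R [23.5, -23.5, -87.8] rows 3.1 13.1
```

{"fn": "send_rows", "kwargs": {
  "translation": [
    [0, 0, -3.5],
    [0, 0, -6.5],
    [3, -1, -7],
    [6.5, -2, -7],
    [10, -3, -6],
    [13.5, -4, -4],
    [17, -4.7, -1],
    [18, -4.7, 2],
    [18, -4.7, 5],
    [18, -4.7, 5.7],
    [18, -4.7, 5.7],
    [18, -4.7, 5.7]
  ],
  "turn": [
    [0, 0, 0],
    [0, 0, 0],
    [-2.2, -2.2, 8],
    [-4, -4, 15],
    [-6, -6, 22],
    [-7.8, -7.8, 29],
    [-9.6, -9.6, 36],
    [-11.5, -11.5, 43],
    [-13.4, -13.4, 50],
    [-15.3, -15.3, 57],
    [-17, -17, 64],
    [-19, -19, 71]
  ]
}}

```text
time: 7.48
tcp_pos: [0.4129, 0.3368, 0.2523]
ee_rot: [[-0.756, 0.576, 0.311], [0.65, 0.718, 0.251], [-0.079, 0.392, -0.917]]
force: [0.8, -0.4, 0.8]
opening: 0.598
grip_force: 0.0
```

```bash
python3 - <<'E'
from st import *
print(bot.get_state()['q'].round(2))
go([(W_(-.06,.014,.24),Rpan(1)),(W_(.018,.014,.14),Rpan(1))])
E
```

```text
[-0.9  -0.01  0.05  2.2   0.13  0.55 -0.07]
t 7.48 tcp [0.4129 0.3368 0.2523] F [ 0.8 -0.4  0.8] open 0.598
T [-0.01, 0.07, -0.03] R [-5.9, -5.7, 21.5] rows 0.0 3.2
T [-3.98, 8.11, 8.94] R [-5.9, -5.7, 21.5] rows 3.0 3.2
```

{"fn": "send_rows", "kwargs": {
  "translation": [
    [0, 0, 0],
    [0, 0, 0],
    [0, 0, 0],
    [0, 0, 0],
    [0, 0, 0]
  ],
  "turn": [
    [-1.8, -1.8, 6.7],
    [-3.6, -3.5, 13.4],
    [-5.9, -5.7, 21.5],
    [-5.9, -5.7, 21.5],
    [-5.9, -5.7, 21.5]
  ]
}}

```text
time: 7.9
tcp_pos: [0.4129, 0.3374, 0.2529]
ee_rot: [[-0.464, 0.767, 0.443], [0.886, 0.402, 0.232], [0.0, 0.5, -0.866]]
force: [-0.3, -0.6, -0.0]
opening: 0.605
grip_force: 0.0
```

```bash
python3 - <<'E'
from st import *
k=bot.calibration('wrist'); im=bot.snapshot('wrist'); np.savez('w2.npz',**k)
cv2.imwrite('pics/w2.png',im[:,:,::-1])
print(bot.get_state()['q'].round(2))
for y in (.07,.042,.014,-.014,-.042,-.07): print(y,'off',proj(k,W_(-.021,y,.048)).round(0),'on',proj(k,W_(.021,y,.048)).round(0))
for n in ['reset','start','stop']: print(n,proj(k,world(P,PT[n]+P[4]*Y)).round(0))
for n in ['toggle_yellow_tip','toggle_red_1_tip','toggle_black_1_tip','reset_top','start_top']: print(n,[(round(d['score'],2),np.round(d['centre'],1).tolist()) for d in bot.pinpoint('wrist',n)][:4])
go([(W_(.018,.014,.14),Rpan(1))])
E
```

```text
[-0.92 -0.03 -0.03  2.27  0.5   0.48 -0.86]
0.07 off [350. 128.] on [390. 128.]
0.042 off [349. 154.] on [387. 155.]
0.014 off [348. 179.] on [385. 179.]
-0.014 off [347. 203.] on [384. 203.]
-0.042 off [346. 225.] on [382. 225.]
-0.07 off [346. 246.] on [380. 246.]
reset [297. 173.]
start [298. 209.]
stop [298. 242.]
toggle_yellow_tip [(0.59, [385.5, 182.4])]
toggle_red_1_tip [(0.7, [348.6, 157.9])]
toggle_black_1_tip [(0.74, [382.7, 207.6])]
reset_top [(0.66, [296.4, 173.9]), (0.17, [343.9, 227.6])]
start_top [(0.94, [291.8, 208.6])]
t 8.2 tcp [0.4133 0.3371 0.2529] F [-0.5  0.1  0.3] open 0.597
T [-0.06, 7.81, 9.99] R [-0.1, -0.1, 0.4] rows 3.0 0.1
```

View pics/w2.png

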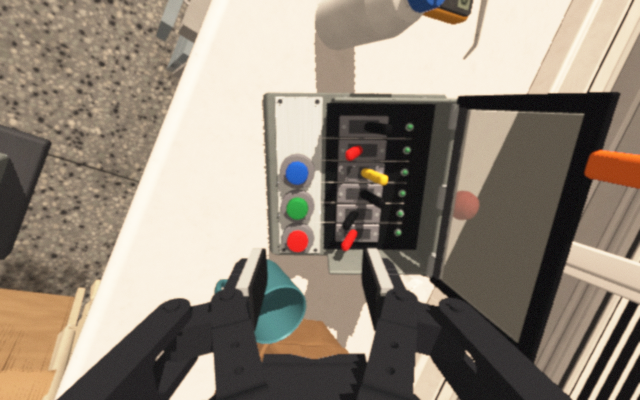

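The view matches the fit: in places y = +0.07 to -0.07 are black (on), red off (351,153), yellow on (385,180), black on, black off and red off (348,240). The guard is fully up. Next is the yellow toggle.

{"fn": "send_rows", "kwargs": {
  "translation": [
    [0, 3, 2],
    [0, 6, 5],
    [0, 7.8, 9],
    [0, 7.8, 12],
    [0, 7.8, 15],
    [0, 7.8, 18],
    [0, 7.8, 19.5],
    [0, 7.8, 20],
    [0, 7.8, 20]
  ],
  "turn": [
    [0, 0, 0],
    [0, 0, 0],
    [0, 0, 0],
    [0, 0, 0],
    [0, 0, 0],
    [0, 0, 0],
    [0, 0, 0],
    [0, 0, 0],
    [0, 0, 0]
  ]
}}

```text
time: 8.95
tcp_pos: [0.5613, 0.4148, 0.117]
ee_rot: [[-0.468, 0.766, 0.441], [0.884, 0.407, 0.23], [-0.003, 0.497, -0.868]]
force: [-0.3, -0.6, -0.1]
opening: 0.6
grip_force: 0.0
```

```bash
cat >> st.py <<'E'
def pan():
    s=bot.get_state(); c=Rn.from_euler('z',-P[2]).apply(s['tcp_pos']-[P[0],P[1],0])-[0,0,.075]
    F=Rn.from_euler('z',-P[2]).apply(s['force'])
    print('t',round(s['time'],2),'u %.4f y %.4f w %.4f'%(c@U,c[1],c@W),'F u %.1f y %.1f w %.1f'%(F@U,F[1],F@W),'q',s['q'].round(2)[[3,5,6]],'open',round(s['opening'],2))
E
python3 -c "
from st import *
pan()"
```

```text
t 8.95 u 0.0168 y 0.0144 w 0.0388 F u -0.6 y -0.4 w 0.2 q [ 2.06  0.19 -0.87] open 0.6
```

{"fn": "send_rows", "kwargs": {
  "translation": [
    [0, -1, 0],
    [0, -2, 0],
    [0, -3, 0],
    [0, -4, 0],
    [0, -5, 0],
    [0, -5, 0],
    [0, -5, 0]
  ],
  "turn": [
    [0, 0, 0],
    [0, 0, 0],
    [0, 0, 0],
    [0, 0, 0],
    [0, 0, 0],
    [0, 0, 0],
    [0, 0, 0]
  ]
}}

```text
time: 9.53
tcp_pos: [0.5232, 0.3949, 0.0948]
ee_rot: [[-0.468, 0.765, 0.443], [0.884, 0.406, 0.233], [-0.001, 0.5, -0.866]]
force: [-0.7, -0.6, -0.0]
opening: 0.601
grip_force: 0.0
```

```bash
python3 - <<'E'
from st import *
pan()
c,s=np.cos(.17),np.sin(.17)
R=Rpan(1)@Rn.from_euler('x',-10,degrees=True).as_matrix(); print(R[:,2])
R2=Rpan(1)@Rn.from_euler('x',10,degrees=True).as_matrix(); print(R2[:,2])
E
```

```text
t 9.53 u -0.0315 y 0.0143 w 0.0411 F u -0.8 y -0.2 w 0.4 q [ 2.16  0.17 -1.42] open 0.6
[ 0.57000046  0.2971022  -0.76601943]
[ 0.3032969  0.1580879 -0.9396676]
```

{"fn": "send_rows", "kwargs": {
  "translation": [
    [0, 0, -3],
    [0, 0, -7],
    [0, 0, -9],
    [0, 0, -9],
    [0, 0, -9],
    [0, 0, -9]
  ],
  "turn": [
    [0, 0, 0],
    [0, 0, 0],
    [6, 0, 0],
    [12, 0, 0],
    [12, 0, 0],
    [12, 0, 0]
  ],
  "fingers": -1
}}

```text
time: 10.03
tcp_pos: [0.4847, 0.3758, 0.1748]
ee_rot: [[-0.468, 0.841, 0.27], [0.884, 0.444, 0.147], [0.004, 0.307, -0.952]]
force: [1.3, -0.2, 0.0]
opening: 0.003
grip_force: 0.0
```

```bash
cat >> st.py <<'E'
def Rt(d): return Rpan(1)@Rn.from_euler('x',d,degrees=True).as_matrix()
def tip(u,y,w,d): return (W_(u,y,w)-.014*Rt(d)[:,2],Rt(d))
E
python3 - <<'E'
from st import *
pan()
go([tip(-.052,.041,.085,12),tip(-.052,.041,.033,12),tip(-.008,.041,.033,12)])
k=bot.calibration('wrist'); im=bot.snapshot('wrist')
print([(n,[(round(d['score'],2),np.round(d['centre'],1).tolist()) for d in bot.pinpoint('wrist',n)][:3]) for n in ['toggle_yellow_tip','toggle_red_1_tip']])
print(proj(k,W_(-.021,.014,.048)),proj(k,W_(.021,.014,.048)))
E
```

```text
t 10.03 u -0.0286 y 0.0152 w 0.1318 F u 0.9 y -0.8 w -0.5 q [ 2.03  0.58 -0.66] open 0.0
t 10.03 tcp [0.4847 0.3758 0.1748] F [ 1.3 -0.2  0. ] open 0.003
T [2.56, -1.29, 3.68] R [-0.1, -0.3, 0.3] rows 1.1 0.1
T [2.53, -0.2, 8.77] R [-0.1, -0.3, 0.3] rows 2.2 0.1
T [2.51, 4.1, 7.84] R [-0.1, -0.3, 0.3] rows 2.2 0.1
[('toggle_yellow_tip', [(0.79, [344.7, 218.1])]), ('toggle_red_1_tip', [(0.79, [349.0, 184.8]), (0.33, [360.0, 14.5])])]
[345.74889451 217.89096641] [402.46158897 222.59834756]
```

Yellow is now off: its tip is at (345,218), and off was predicted at (346,218). Next is the red toggle at y = +0.042.

{"fn": "send_rows", "kwargs": {
  "translation": [
    [2.5, -1.3, 2],
    [2.5, -1.3, 4],
    [2.5, -0.8, 6.5],
    [2.5, -0.2, 8.7],
    [2.5, -0.2, 8.7],
    [2.5, 0.9, 8.5],
    [2.5, 2, 8.3],
    [2.5, 3.1, 8.05],
    [2.5, 4.2, 7.8],
    [2.5, 4.2, 7.8],
    [2.5, 4.2, 7.8]
  ],
  "turn": [
    [0, 0, 0],
    [0, 0, 0],
    [0, 0, 0],
    [0, 0, 0],
    [0, 0, 0],
    [0, 0, 0],
    [0, 0, 0],
    [0, 0, 0],
    [0, 0, 0],
    [0, 0, 0],
    [0, 0, 0]
  ]
}}

```text
time: 11.1
tcp_pos: [0.529, 0.426, 0.1112]
ee_rot: [[-0.466, 0.841, 0.274], [0.885, 0.444, 0.144], [-0.001, 0.31, -0.951]]
force: [0.1, -0.1, -1.0]
opening: -0.001
grip_force: 0.0
```

```bash
python3 - <<'E'
from st import *
pan()
go([tip(-.012,.041,.085,12),tip(-.052,-.071,.085,12),tip(-.052,-.071,.033,12),tip(-.006,-.071,.033,12)])
k=bot.calibration('wrist'); im=bot.snapshot('wrist')
print([(n,[(round(d['score'],2),np.round(d['centre'],1).tolist()) for d in bot.pinpoint('wrist',n)][:3]) for n in ['toggle_yellow_tip','toggle_red_1_tip']])
for y in (.042,-.07):print(proj(k,W_(-.021,y,.048)),proj(k,W_(.021,y,.048)))
E
```

```text
t 11.1 u -0.0064 y 0.0393 w 0.0454 F u -0.5 y -0.2 w -0.9 q [ 1.93  0.52 -0.77] open -0.0
t 11.1 tcp [0.529  0.426  0.1112] F [ 0.1 -0.1 -1. ] open -0.001
T [0.18, -1.37, -5.15] R [0.0, -0.0, 0.3] rows 1.3 0.0
T [-11.0, -5.34, -4.33] R [0.0, -0.0, 0.3] rows 3.1 0.0
T [-11.01, -4.26, 0.76] R [0.0, -0.0, 0.3] rows 2.8 0.0
T [-11.03, 0.24, -0.2] R [0.0, -0.0, 0.3] rows 2.6 0.0
[('toggle_yellow_tip', []), ('toggle_red_1_tip', [(0.91, [365.8, 284.9])])]
[283.22813445 269.40205691] [367.3873955  279.67537887]
[288.47324166 424.44994353] [355.64520896 439.81355409]
```

Red 1 is on (tip at (366,285), on predicted at (367,280)). Next is red 2.

{"fn": "send_rows", "kwargs": {
  "translation": [
    [0.1, -1, -4],
    [-2, -3, -5.5],
    [-6, -5.3, -5],
    [-10, -5.3, -4.3],
    [-11, -5.3, -4.3],
    [-11, -4.8, -1.5],
    [-11, -4.3, 0.75],
    [-11, -4.3, 0.75],
    [-11, -3.2, 0.5],
    [-11, -2.1, 0.3],
    [-11, -0.9, 0.05],
    [-11, 0.3, -0.2]
  ],
  "turn": [
    [0, 0, 0],
    [0, 0, 0],
    [0, 0, 0],
    [0, 0, 0],
    [0, 0, 0],
    [0, 0, 0],
    [0, 0, 0],
    [0, 0, 0],
    [0, 0, 0],
    [0, 0, 0],
    [0, 0, 0],
    [0, 0, 0]
  ]
}}

```text
time: 12.25
tcp_pos: [0.5825, 0.3309, 0.1156]
ee_rot: [[-0.468, 0.84, 0.274], [0.884, 0.445, 0.144], [-0.001, 0.31, -0.951]]
force: [-5.0, -1.4, -6.3]
opening: -0.003
grip_force: 5.3
```

{"fn": "send_rows", "kwargs": {
  "translation": [
    [0, 0, 0],
    [0, 0.2, 0],
    [0, 0.2, 0]
  ],
  "turn": [
    [0, 0, 0],
    [0, 0, 0],
    [0, 0, 0]
  ]
}}

```text
time: 12.5
tcp_pos: [0.5826, 0.3307, 0.1149]
ee_rot: [[-0.468, 0.841, 0.272], [0.884, 0.446, 0.142], [-0.002, 0.307, -0.952]]
force: [-8.7, -3.8, 3.4]
opening: -0.001
grip_force: 4.7
```

```bash
python3 - <<'E'
from st import *
pan()
go([tip(-.03,-.071,.085,12),tip(-.1,-.03,.2,12)])
E
```

```text
t 12.5 u -0.0016 y -0.0700 w 0.0469 F u -6.6 y 0.6 w 7.7 q [ 1.95  0.49 -0.53] open -0.0
t 12.5 tcp [0.5826 0.3307 0.1149] F [-8.7 -3.8  3.4] open -0.001
T [-0.08, -3.58, -4.52] R [-0.1, -0.0, 0.4] rows 1.4 0.1
T [4.09, -12.82, -14.29] R [-0.1, -0.0, 0.4] rows 4.7 0.1
```

{"fn": "send_rows", "kwargs": {
  "translation": [
    [0, -1, -3],
    [0, -3.5, -5],
    [1.5, -6, -8],
    [4, -9, -11],
    [4, -12.5, -14],
    [4, -12.5, -14],
    [4, -12.5, -14]
  ],
  "turn": [
    [0, 0, 0],
    [0, 0, 0],
    [0, 0, 0],
    [0, 0, 0],
    [0, 0, 0],
    [0, 0, 0],
    [0, 0, 0]
  ]
}}

```text
time: 13.08
tcp_pos: [0.4198, 0.2905, 0.2117]
ee_rot: [[-0.469, 0.839, 0.277], [0.883, 0.446, 0.144], [-0.003, 0.312, -0.95]]
force: [1.7, 0.2, 0.0]
opening: 0.002
grip_force: 0.0
```

```bash
python3 - <<'E'
from st import *
pan()
k=bot.calibration('wrist'); im=bot.snapshot('wrist'); cv2.imwrite('pics/w3.png',im[:,:,::-1])
print([(n,[(round(d['score'],2),np.round(d['centre'],1).tolist()) for d in bot.pinpoint('wrist',n)][:3]) for n in ['toggle_yellow_tip','toggle_red_1_tip','toggle_black_1_tip']])
for y in (.07,.042,.014,-.014,-.042,-.07):print(y,proj(k,W_(-.021,y,.048)).round(),proj(k,W_(.021,y,.048)).round())
E
```

```text
t 13.08 u -0.0942 y -0.0304 w 0.2122 F u 1.4 y -0.6 w -0.8 q [ 2.2   0.59 -0.5 ] open 0.0
[('toggle_yellow_tip', [(0.55, [427.1, 149.3])]), ('toggle_red_1_tip', [(0.8, [483.4, 117.6]), (0.56, [555.3, 171.7])]), ('toggle_black_1_tip', [(0.86, [467.6, 178.9])])]
0.07 [436.  81.] [488.  81.]
0.042 [431. 115.] [482. 115.]
0.014 [427. 146.] [476. 148.]
-0.014 [423. 175.] [470. 178.]
-0.042 [420. 203.] [465. 206.]
-0.07 [416. 229.] [460. 233.]
```

View pics/w3.png

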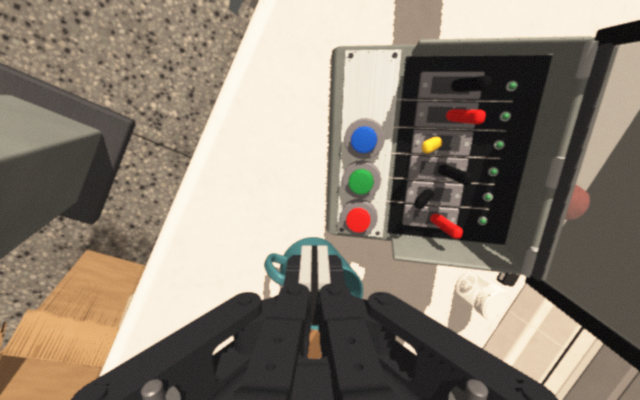

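All toggles are as required: red on at (475,117) and (450,228), yellow off at (430,145), blacks unchanged. Now I re-grasp the guard handle.

```bash
python3 - <<'E'
from st import *
g=np.array([.5512,.4621,.3098])
go([(g+[0,0,.08],Rdown()),(g,Rdown())])
E
```

```text
t 13.28 tcp [0.4221 0.2908 0.2088] F [-0.1  0.5 -0.9] open 0.005
T [9.09, 24.06, -11.23] R [14.1, 14.1, -88.9] rows 6.7 12.7
T [9.1, 21.59, -3.62] R [14.1, 14.1, -88.9] rows 5.7 12.7
```

{"fn": "send_rows", "kwargs": {
  "translation": [
    [0, 1.2, -3.8],
    [0, 2.4, -7.6],
    [0, 3.7, -11.4],
    [0, 5, -15],
    [0, 5.8, -17.5],
    [1, 8, -17],
    [3, 11, -16],
    [5, 14.5, -14.5],
    [7, 18, -13],
    [8.5, 21, -12.2],
    [9.1, 24, -11.2],
    [9.1, 24, -11.2]
  ],
  "turn": [
    [1, 1, -6.5],
    [2, 2, -13],
    [3.1, 3.1, -20],
    [4.2, 4.2, -27],
    [5.3, 5.3, -34],
    [6.4, 6.4, -41],
    [7.5, 7.5, -48],
    [8.6, 8.6, -55],
    [9.8, 9.8, -62],
    [11, 11, -69],
    [12.1, 12.1, -76],
    [13.1, 13.1, -83]
  ],
  "fingers": 0.0
}}

```text
time: 14.28
tcp_pos: [0.5539, 0.4643, 0.384]
ee_rot: [[-0.949, -0.316, 0.009], [-0.316, 0.948, 0.031], [-0.018, 0.027, -0.999]]
force: [1.1, 0.5, 0.3]
opening: 0.498
grip_force: 0.0
```

{"fn": "send_rows", "kwargs": {
  "translation": [
    [0, 0, 0],
    [0, 0, 0],
    [0, 0, 0]
  ],
  "turn": [
    [0, 0, -6],
    [0, 0, -6],
    [0, 0, -6]
  ]
}}

```text
time: 14.53
tcp_pos: [0.5505, 0.4617, 0.3873]
ee_rot: [[-0.914, -0.406, 0.012], [-0.405, 0.914, 0.033], [-0.025, 0.025, -0.999]]
force: [-0.8, -0.7, 0.1]
opening: 0.497
grip_force: 0.0
```

```bash
python3 - <<'E'
from st import *
g=np.array([.5512,.4621,.3098])
go([(g+[0,0,.08],Rdown()),(g,Rdown())])
k=bot.calibration('wrist'); im=bot.snapshot('wrist'); cv2.imwrite('pics/w4.png',im[:,:,::-1])
for r in (.124,.15,.164): print(proj(k,C_(r,.062,1.85)).round())
E
```

```text
t 14.53 tcp [0.5505 0.4617 0.3873] F [-0.8 -0.7  0.1] open 0.497
T [-0.08, 0.01, -0.25] R [1.4, 1.5, -3.6] rows 0.1 0.6
T [0.11, -0.19, 7.75] R [1.4, 1.5, -3.6] rows 1.9 0.6
[312. 206.]
[312. 211.]
[312. 214.]
```

View pics/w4.png

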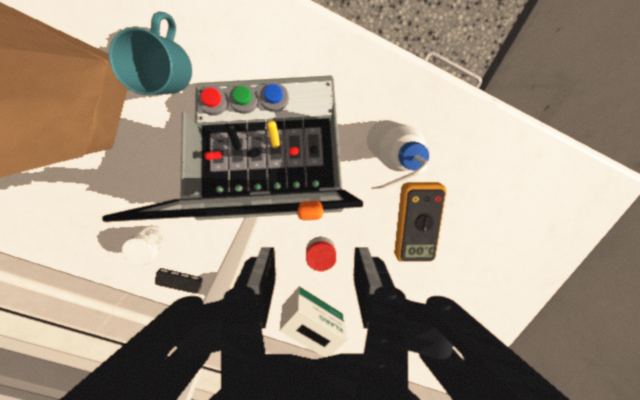

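The guard is still up, with the handle at (311,210) against (312,211) predicted. I descend and grip it.

{"fn": "send_rows", "kwargs": {
  "translation": [
    [0, -0.1, 3],
    [0.1, -0.2, 6],
    [0.1, -0.2, 7.7],
    [0.1, -0.2, 7.7]
  ],
  "turn": [
    [1.4, 1.5, -3.6],
    [1.4, 1.5, -3.6],
    [1.4, 1.5, -3.6],
    [1.4, 1.5, -3.6]
  ]
}}

```text
time: 14.92
tcp_pos: [0.5502, 0.4611, 0.3093]
ee_rot: [[-0.887, -0.463, -0.001], [-0.463, 0.887, -0.002], [0.002, -0.002, -1.0]]
force: [-0.0, -0.3, 1.0]
opening: 0.497
grip_force: 0.0
```

{"fn": "send_rows", "kwargs": {
  "translation": [
    [0, 0, 0],
    [0, 0, 0],
    [0, 0, 0],
    [0, 0, 0],
    [0, 0, 0]
  ],
  "turn": [
    [0, 0, 0],
    [0, 0, 0],
    [0, 0, 0],
    [0, 0, 0],
    [0, 0, 0]
  ],
  "fingers": -1,
  "force": 30
}}

```text
time: 15.33
tcp_pos: [0.5514, 0.4613, 0.3125]
ee_rot: [[-0.886, -0.464, 0.002], [-0.464, 0.886, -0.0], [-0.002, -0.002, -1.0]]
force: [-0.2, -7.0, 5.8]
opening: 0.205
grip_force: 32.2
```

```bash
python3 - <<'E'
from st import *
r,t=cov()
go([(C_(.148,.061,x)+[0,0,-.005],Rdown()) for x in np.arange(1.8,-.05,-.1)])
E
```

```text
rel [-0.0311 -0.0018  0.146 ] r 0.1493 th 1.885 F [-0.2 -7.   5.8] grip 32.23789930343628
t 15.33 tcp [0.5514 0.4613 0.3125] F [-0.2 -7.   5.8] open 0.205
T [1.18, 0.08, 0.44] R [-0.1, 0.1, 0.1] rows 0.3 0.0
T [2.58, 0.09, 0.94] R [-0.1, 0.1, 0.1] rows 0.7 0.0
T [3.92, 0.09, 1.57] R [-0.1, 0.1, 0.1] rows 1.0 0.0
T [5.18, 0.09, 2.33] R [-0.1, 0.1, 0.1] rows 1.4 0.0
T [6.37, 0.1, 3.22] R [-0.1, 0.1, 0.1] rows 1.7 0.0
T [7.46, 0.1, 4.22] R [-0.1, 0.1, 0.1] rows 2.1 0.0
T [8.44, 0.11, 5.32] R [-0.1, 0.1, 0.1] rows 2.4 0.0
T [9.31, 0.11, 6.52] R [-0.1, 0.1, 0.1] rows 2.7 0.0
T [10.06, 0.11, 7.8] R [-0.1, 0.1, 0.1] rows 3.1 0.0
T [10.67, 0.12, 9.14] R [-0.1, 0.1, 0.1] rows 3.4 0.0
T [11.15, 0.12, 10.54] R [-0.1, 0.1, 0.1] rows 3.7 0.0
T [11.48, 0.12, 11.98] R [-0.1, 0.1, 0.1] rows 4.0 0.0
T [11.67, 0.13, 13.45] R [-0.1, 0.1, 0.1] rows 4.3 0.0
T [11.71, 0.13, 14.93] R [-0.1, 0.1, 0.1] rows 4.6 0.0
T [11.61, 0.13, 16.41] R [-0.1, 0.1, 0.1] rows 4.8 0.0
T [11.36, 0.13, 17.86] R [-0.1, 0.1, 0.1] rows 5.1 0.0
T [10.96, 0.13, 19.29] R [-0.1, 0.1, 0.1] rows 5.3 0.0
T [10.42, 0.13, 20.67] R [-0.1, 0.1, 0.1] rows 5.6 0.0
T [9.75, 0.14, 21.98] R [-0.1, 0.1, 0.1] rows 5.8 0.0
```

{"fn": "send_rows", "kwargs": {
  "translation": [
    [1.2, 0, 0.45],
    [2.6, 0, 0.95],
    [3.9, 0, 1.55],
    [5.2, 0, 2.35],
    [6.4, 0, 3.2],
    [7.5, 0, 4.2],
    [8.4, 0, 5.3],
    [9.3, 0, 6.5],
    [10.0, 0, 7.8],
    [10.7, 0, 9.1],
    [11.15, 0, 10.5],
    [11.5, 0, 12.0]
  ],
  "turn": [
    [0, 0, 0],
    [0, 0, 0],
    [0, 0, 0],
    [0, 0, 0],
    [0, 0, 0],
    [0, 0, 0],
    [0, 0, 0],
    [0, 0, 0],
    [0, 0, 0],
    [0, 0, 0],
    [0, 0, 0],
    [0, 0, 0]
  ]
}}

```text
time: 16.33
tcp_pos: [0.4492, 0.4091, 0.1921]
ee_rot: [[-0.885, -0.465, 0.003], [-0.465, 0.885, 0.002], [-0.004, 0.0, -1.0]]
force: [2.8, 2.8, 1.5]
opening: 0.199
grip_force: 29.6
```

```bash
python3 - <<'E'
from st import *
r,t=cov()
go([(C_(.149,.061,x)+[0,0,-.005],Rdown()) for x in np.arange(.6,-.15,-.1)])
E
```

```text
rel [-0.1459 -0.0009  0.0256] r 0.1481 th 0.698 F [2.8 2.8 1.5] grip 29.611025154590607
t 16.33 tcp [0.4492 0.4091 0.1921] F [2.8 2.8 1.5] open 0.199
T [0.28, -0.01, 1.42] R [0.0, 0.2, 0.2] rows 0.3 0.0
T [0.32, -0.01, 2.91] R [0.0, 0.2, 0.2] rows 0.7 0.0
T [0.22, -0.01, 4.4] R [0.0, 0.2, 0.2] rows 1.1 0.0
T [-0.03, -0.01, 5.87] R [0.0, 0.2, 0.2] rows 1.4 0.0
T [-0.43, -0.02, 7.3] R [0.0, 0.2, 0.2] rows 1.8 0.0
T [-0.97, -0.02, 8.69] R [0.0, 0.2, 0.2] rows 2.1 0.0
T [-1.64, -0.02, 10.02] R [0.0, 0.2, 0.2] rows 2.4 0.0
T [-2.45, -0.02, 11.27] R [0.0, 0.2, 0.2] rows 2.8 0.0
```

{"fn": "send_rows", "kwargs": {
  "translation": [
    [0.2, 0, 0.9],
    [0.3, 0, 2.0],
    [0.3, 0, 3.2],
    [0.2, 0, 4.4],
    [0, 0, 5.9],
    [-0.4, 0, 7.3],
    [-0.9, 0, 8.6],
    [-1.4, 0, 9.5],
    [-1.65, 0, 10.1],
    [-1.8, 0, 10.4],
    [-1.8, 0, 10.4],
    [-1.8, 0, 10.4]
  ],
  "turn": [
    [0, 0, 0],
    [0, 0, 0],
    [0, 0, 0],
    [0, 0, 0],
    [0, 0, 0],
    [0, 0, 0],
    [0, 0, 0],
    [0, 0, 0],
    [0, 0, 0],
    [0, 0, 0],
    [0, 0, 0],
    [0, 0, 0]
  ]
}}

```text
time: 17.33
tcp_pos: [0.4652, 0.4172, 0.0883]
ee_rot: [[-0.885, -0.466, 0.001], [-0.466, 0.885, -0.001], [-0.001, -0.001, -1.0]]
force: [-7.5, -5.5, 30.4]
opening: 0.202
grip_force: 49.2
```

```bash
python3 -c "
from st import *
cov();pan()"
```

```text
rel [-0.128  -0.0011 -0.0782] r 0.1499 th -0.025 F [-7.5 -5.5 30.4] grip 49.21367526054382
t 17.33 u -0.0704 y 0.0609 w 0.0560 F u 7.2 y -1.4 w 30.9 q [1.82 0.86 0.89] open 0.2
```

{"fn": "send_rows", "kwargs": {
  "translation": [
    [0, 0, -0.2],
    [0, 0, -0.2],
    [0, 0, -0.2],
    [0, 0, -0.2]
  ],
  "turn": [
    [0, 0, 0],
    [0, 0, 0],
    [0, 0, 0],
    [0, 0, 0]
  ],
  "fingers": -0.1
}}

```text
time: 17.67
tcp_pos: [0.4651, 0.4163, 0.0886]
ee_rot: [[-0.885, -0.466, 0.0], [-0.466, 0.885, -0.001], [0.0, -0.001, -1.0]]
force: [0.3, 0.5, 0.2]
opening: 0.447
grip_force: 0.0
```

{"fn": "send_rows", "kwargs": {
  "translation": [
    [0, 0, -3],
    [0, 0, -6],
    [0, 0, -10],
    [0, 0, -14],
    [0, 0, -14]
  ],
  "turn": [
    [0, 0, 0],
    [0, 0, 0],
    [0, 0, 0],
    [0, 0, 0],
    [0, 0, 0]
  ]
}}

```text
time: 18.08
tcp_pos: [0.4668, 0.4192, 0.2368]
ee_rot: [[-0.885, -0.466, 0.008], [-0.466, 0.885, 0.006], [-0.009, 0.001, -1.0]]
force: [0.3, 0.8, 0.6]
opening: 0.454
grip_force: 0.0
```

```bash
python3 - <<'E'
from st import *
pan()
k=bot.calibration('wrist'); im=bot.snapshot('wrist'); cv2.imwrite('pics/w5.png',im[:,:,::-1])
yb=P[4]+.046; print('yb',yb,P[4])
for th in (0,.03,.06): print([proj(k,C_(r,.062,th)).round(1).tolist() for r in (.124,.164)])
R={'reset':((100,120,60),(125,255,255)),'start':((55,90,40),(88,255,255)),'handle':((7,150,100),(16,255,255))}
h=cv2.cvtColor(im,cv2.COLOR_RGB2HSV)
for n,c in (('reset',proj(k,W_(-.08,yb,.024))),('start',proj(k,W_(-.08,P[4],.024))),('handle',proj(k,C_(.144,.062,0)))):
    x,y=map(int,c); print(n,c.round(1),*blob(im,*R[n],(max(x-25,0),max(y-35,0),x+25,y+35)))
def Rb(d): # handle orientation leaned to -W by d deg
    c=Rn.from_euler('z',P[2]).as_matrix(); z=c@np.array([np.sin(d),0,-np.cos(d)]); y=c[:,1]; return np.c_[np.cross(y,z),y,z]
Rb_=Rb(np.pi/6)
for y in (yb,P[4]): go([(W_(-.08,y,w)-.014*Rb_[:,2],Rb_) for w in (.10,.04,.018)])
E
```

```text
t 18.08 u 0.0058 y 0.0620 w 0.1834 F u 0.9 y 0.5 w 0.2 q [1.7  1.1  0.99] open 0.45
yb 0.01553150892741198 -0.03046849107258802
[[313.2, 212.6], [313.4, 171.3]]
[[313.2, 212.0], [313.4, 170.0]]
[[313.2, 211.6], [313.4, 168.7]]
reset [270.8 183.2] [270.6557377 183.7807377] [258 172  26  25 488]
start [228.7 183.1] [229.         182.98867925] [216 171  27  25 530]
handle [313.3 191.7] [312.84005764 191.67579251] [304 171  19  41 694]
t 18.13 tcp [0.4663 0.4181 0.2334] F [-0.6  0.4 -1.7] open 0.45
T [3.96, -4.56, 9.94] R [0.1, -29.6, 0.2] rows 2.8 4.1
T [0.99, -4.57, 15.15] R [0.1, -29.6, 0.2] rows 3.8 4.1
T [-0.09, -4.58, 17.06] R [0.1, -29.6, 0.2] rows 4.2 4.1
t 18.13 tcp [0.4663 0.4181 0.2334] F [-0.6  0.4 -1.7] open 0.45
T [3.97, -9.16, 9.93] R [0.1, -29.6, 0.2] rows 3.4 4.1
T [1.01, -9.17, 15.15] R [0.1, -29.6, 0.2] rows 4.3 4.1
T [-0.08, -9.18, 17.06] R [0.1, -29.6, 0.2] rows 4.6 4.1
```

View pics/w5.png

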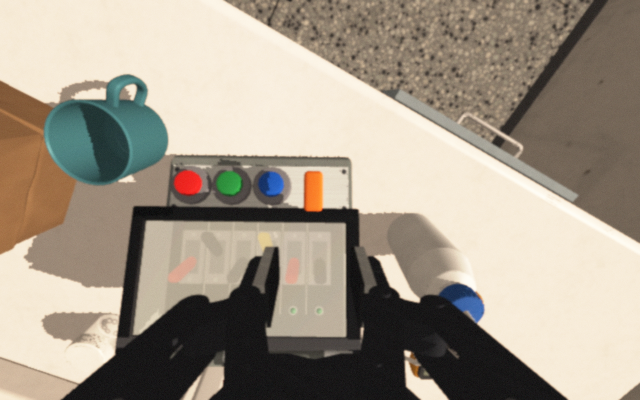

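The guard is shut: the handle end is at row 171, as predicted for 0 rad, and the buttons are at (271,184) and (229,183). Next is reset.

```bash
cat >> st.py <<'E'
def Rb(d):
    c=Rn.from_euler('z',P[2]).as_matrix(); z=c@np.array([np.sin(d),0,-np.cos(d)]); y=c[:,1]; return np.c_[np.cross(y,z),y,z]
def edge(y,w,d=np.radians(18),u=-.077):
    R=Rb(d); return W_(u,y,w)-.014*R[:,2]+.011*R[:,0],R   # tool x points down-slope
YB=P[4]+.046
E
python3 - <<'E'
from st import *
print(Rb(.314)[:,0])
go([edge(YB,w) for w in (.1,.034)])
E
```

```text
[-0.84341143 -0.43961261 -0.30886552]
t 18.13 tcp [0.4663 0.4181 0.2334] F [-0.6  0.4 -1.7] open 0.45
T [4.48, -4.56, 10.0] R [0.1, -17.6, 0.2] rows 2.8 2.5
T [1.22, -4.57, 15.74] R [0.1, -17.6, 0.2] rows 3.9 2.5
```

{"fn": "send_rows", "kwargs": {
  "translation": [
    [2.5, -2, 0],
    [4.5, -4.6, 2],
    [4.5, -4.6, 6],
    [4.5, -4.6, 10],
    [3.3, -4.6, 12],
    [2.1, -4.6, 14],
    [1.2, -4.6, 15.7],
    [1.2, -4.6, 15.7],
    [1.2, -4.6, 15.7]
  ],
  "turn": [
    [0, -6, 0],
    [0, -12, 0],
    [0, -17.6, 0],
    [0, -17.6, 0],
    [0, -17.6, 0],
    [0, -17.6, 0],
    [0, -17.6, 0],
    [0, -17.6, 0],
    [0, -17.6, 0]
  ],
  "fingers": -1
}}

```text
time: 18.88
tcp_pos: [0.475, 0.37, 0.071]
ee_rot: [[-0.844, -0.466, 0.266], [-0.445, 0.885, 0.139], [-0.3, -0.001, -0.954]]
force: [-0.0, -0.3, -0.6]
opening: 0.002
grip_force: 0.0
```

```bash
python3 - <<'E'
from st import *
pan(); print(bot.get_state()['q'].round(2))
go([edge(YB,w) for w in (.034,.024,.018,.015)])
E
```

```text
t 18.88 u -0.0903 y 0.0146 w 0.0475 F u -0.5 y -0.3 w -0.5 q [2.11 0.43 0.58] open 0.0
[-0.47  0.45 -0.42  2.11  0.74  0.43  0.58]
t 18.88 tcp [0.475 0.37  0.071] F [-0.  -0.3 -0.6] open 0.002
T [-0.48, 0.1, -0.36] R [0.0, -0.5, 0.3] rows 0.1 0.1
T [-0.7, 0.09, 0.62] R [0.0, -0.5, 0.3] rows 0.2 0.1
T [-0.83, 0.09, 1.21] R [0.0, -0.5, 0.3] rows 0.4 0.1
T [-0.89, 0.09, 1.5] R [0.0, -0.5, 0.3] rows 0.4 0.1
```

{"fn": "send_rows", "kwargs": {
  "translation": [
    [-0.6, 0.1, 0.3],
    [-0.7, 0.1, 0.6],
    [-0.77, 0.1, 0.9],
    [-0.83, 0.1, 1.2],
    [-0.86, 0.1, 1.4],
    [-0.86, 0.1, 1.4]
  ],
  "turn": [
    [0, 0, 0],
    [0, 0, 0],
    [0, 0, 0],
    [0, 0, 0],
    [0, 0, 0],
    [0, 0, 0]
  ]
}}

```text
time: 19.38
tcp_pos: [0.4872, 0.3775, 0.0627]
ee_rot: [[-0.843, -0.466, 0.27], [-0.444, 0.885, 0.141], [-0.305, -0.001, -0.952]]
force: [-5.1, -4.6, 17.4]
opening: -0.001
grip_force: 9.1
```

```bash
python3 - <<'E'
from st import *
pan(); 
go([edge(YB,w) for w in (.034,.024,.018,.015)])
E
```

```text
t 19.38 u -0.0821 y 0.0156 w 0.0332 F u 2.9 y -1.7 w 18.4 q [2.08 0.42 0.57] open -0.0
t 19.38 tcp [0.4872 0.3775 0.0627] F [-5.1 -4.6 17.4] open -0.001
T [0.62, -0.0, -1.58] R [0.0, -0.2, 0.2] rows 0.4 0.0
T [0.41, -0.0, -0.6] R [0.0, -0.2, 0.2] rows 0.2 0.0
T [0.28, -0.01, -0.02] R [0.0, -0.2, 0.2] rows 0.1 0.0
T [0.22, -0.01, 0.28] R [0.0, -0.2, 0.2] rows 0.1 0.0
```

Reset bottomed at 6 mm with 18 N. I let it out and press start.

{"fn": "send_rows", "kwargs": {
  "translation": [
    [0.5, 0, -1.6],
    [1.0, 0, -3],
    [1.0, -2.3, -3],
    [1.0, -4.6, -3],
    [1.0, -4.6, -3],
    [0.7, -4.6, -1.8],
    [0.6, -4.6, -1.2],
    [0.6, -4.6, -1.2]
  ],
  "turn": [
    [0, 0, 0],
    [0, 0, 0],
    [0, 0, 0],
    [0, 0, 0],
    [0, 0, 0],
    [0, 0, 0],
    [0, 0, 0],
    [0, 0, 0]
  ]
}}

```text
time: 20.05
tcp_pos: [0.4996, 0.332, 0.0703]
ee_rot: [[-0.844, -0.466, 0.268], [-0.444, 0.885, 0.14], [-0.302, -0.001, -0.953]]
force: [0.3, -0.7, 0.1]
opening: 0.001
grip_force: 0.0
```

```bash
python3 - <<'E'
from st import *
pan(); 
go([edge(P[4],w) for w in (.034,.024,.018,.015)])
E
```

```text
t 20.05 u -0.0871 y -0.0305 w 0.0449 F u -0.0 y -0.7 w 0.1 q [2.12 0.4  0.68] open 0.0
t 20.05 tcp [0.4996 0.332  0.0703] F [ 0.3 -0.7  0.1] open 0.001
T [-0.11, 0.0, -0.55] R [0.0, -0.4, 0.2] rows 0.1 0.1
T [-0.32, 0.0, 0.43] R [0.0, -0.4, 0.2] rows 0.1 0.1
T [-0.45, 0.0, 1.02] R [0.0, -0.4, 0.2] rows 0.3 0.1
T [-0.52, 0.0, 1.31] R [0.0, -0.4, 0.2] rows 0.3 0.1
```

{"fn": "send_rows", "kwargs": {
  "translation": [
    [-0.2, 0, 0.1],
    [-0.32, 0, 0.4],
    [-0.4, 0, 0.7],
    [-0.45, 0, 1.0],
    [-0.5, 0, 1.3],
    [-0.5, 0, 1.3]
  ],
  "turn": [
    [0, 0, 0],
    [0, 0, 0],
    [0, 0, 0],
    [0, 0, 0],
    [0, 0, 0],
    [0, 0, 0]
  ]
}}

```text
time: 20.55
tcp_pos: [0.5074, 0.3367, 0.0615]
ee_rot: [[-0.842, -0.466, 0.27], [-0.444, 0.885, 0.141], [-0.304, -0.001, -0.953]]
force: [-18.2, -11.5, 38.0]
opening: -0.002
grip_force: 21.6
```

```bash
python3 -c "
from st import *
pan(); go([edge(P[4],.018)])"
```

```text
t 20.55 u -0.0836 y -0.0300 w 0.0327 F u 0.4 y -1.8 w 43.6 q [2.1  0.39 0.66] open -0.0
t 20.55 tcp [0.5074 0.3367 0.0615] F [-18.2 -11.5  38. ] open -0.002
T [0.15, -0.05, -0.1] R [0.0, -0.3, 0.3] rows 0.0 0.1
```

{"fn": "send_rows", "kwargs": {
  "translation": [
    [0.3, 0, -1],
    [0.8, 0, -3],
    [1.5, 0, -6],
    [2.2, 0, -9],
    [3, 0, -13],
    [3, 0, -16],
    [3, 0, -16],
    [3, 0, -16]
  ],
  "turn": [
    [0, 0, 0],
    [0, 0, 0],
    [0, 0, 0],
    [0, 0, 0],
    [0, 0, 0],
    [0, 0, 0],
    [0, 0, 0],
    [0, 0, 0]
  ]
}}

```text
time: 21.22
tcp_pos: [0.4399, 0.3002, 0.2058]
ee_rot: [[-0.842, -0.465, 0.272], [-0.443, 0.885, 0.141], [-0.307, -0.002, -0.952]]
force: [-0.5, -0.5, -0.8]
opening: 0.005
grip_force: 0.0
```

```bash
python3 - <<'E'
from st import *
pan(); k=bot.calibration('wrist'); im=bot.snapshot('wrist'); cv2.imwrite('pics/w6.png',im[:,:,::-1])
for y in (YB,P[4],P[4]-.046): print(proj(k,W_(-.08,y,.024)).round(1))
print(proj(k,C_(.164,.062,0)),proj(k,C_(.164,.062,.05)))
E
```

```text
t 21.22 u -0.0779 y -0.0311 w 0.1960 F u -1.0 y -0.2 w -0.3 q [2.15 0.6  1.01] open 0.0
[356.5 213.6]
[314.1 213.4]
[271.8 213.3]
[411.41803006 218.43816033] [414.33519462 220.24169759]
```

View pics/w6.png

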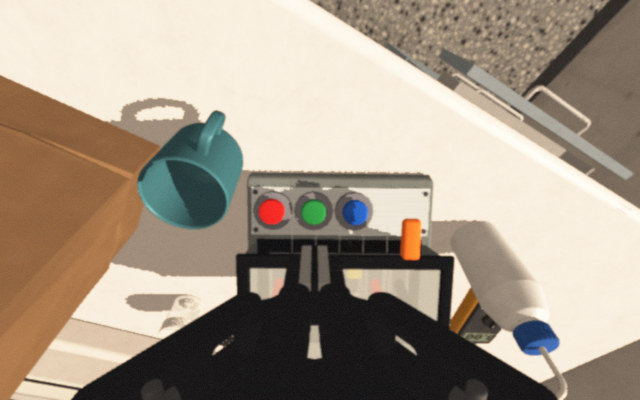

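The buttons are out at (272,211), (314,212) and (356,212), the guard is shut with its handle end at (411,219), and the mug and bottles are upright. The arm is clear, so I hand in.

```bash
python3 -c "
from plant import bot
print(bot.close_job())"
```

```text
the job is handed in; nothing more can be done
None
```

I changed the console over as asked and handed it in at about 21 s: yellow off, both reds on, blacks as they were, guard shut, then reset and start each pressed to the bottom and released. The stop button, bottles and mug were not touched; the hardest push was about 44 N on the fingertips, on start, and no verdict came back.

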